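# Vent the picture press at the pointer

### The job

The picture in the mounting press is done: with the lid still shut, turn the heat dial on the press anticlockwise all the way to its off stop. Then lift the sprung lid by its bar handle until the lid is in line with the pointer set on the side quadrant, and hold it still there, so that the picture cools slowly: the job finishes while you are still gripping the handle and holding the lid up. Do not shift the pointer or the other things on the table.

Things in the scene. Friction and masses are not known exactly. Their poses are not given: they have to be found in the camera images.
- press: Fixed picture press; origin on the table under its black chassis (220 in x, 200 in y, 60 high). x points away from the robot (turned up to 0.3 rad), y to its left. Lid on top, hinged along x at y +90, z 72.5, bar handle off its -y edge. Grey pod 60 high with heat dial at y +158. Upright aluminium quadrant at x +117, radius 125 about the hinge, up to 180 high.
- dial (a joint): Heat dial on the pod, axis vertical, rad. 0 = fully anticlockwise (seen from above) = off stop; grows clockwise to 2.6. Starts between 0.8 and 2.2. About 0.05 N m of friction, stays where it is left.
- dial_grip (a point): Point on the dial's axis, 97 above the table, at the height to grip. A black bar 42 long, 14 wide, 72 to 104 above the table, on a 44 disc; it runs along this point's x, which turns with the dial. A white line marks its -x half; at off this points to the wide white mark towards the robot.
- lid (a joint): Angle of the sprung lid, rad: 0 shut (level), grows as the handle edge rises, stop at 1.1. A spring hinge and the lid's weight pull it shut (about 6 N straight up at the handle to start, 13 N at 0.75 rad); released, it falls shut.
- lid_hinge (a point): Middle of the lid's hinge axis, at half the lid's thickness (72.5 above the table); point axes turn with the lid: x along the hinge, -y from hinge to handle.
- lid_handle (a point): Middle of the round bar handle, 245 from the hinge axis along the lid's -y, 72.5 above the table when shut. Bar (its solid is named lid_c1): black, 16 diameter, 130 long, parallel to the hinge (point x), on two 10 mm stems 110 apart; 47 free between bar and lid edge. Site axes turn with the lid. The lid is a grey plate 220 x 185 x 25; a black rib on its far end face marks its mid-line.
- pointer (a joint): Angle of the black pointer on the quadrant, rad, in the same sense as the lid's: the lid is in line with it when both values agree. Set between 0.4 and 0.75; friction-locked, must not be shifted.
- pointer_tip (a point): Tip of the pointer, a 5 mm wide black strip 150 long from the hinge axis, on the outer face of the quadrant at the far end of the press (x +120.5). -y runs along it from hinge to tip. When the lid is right, pointer and the rib on the lid's end (158 to 190 from the hinge) form one straight line.
- frame: loose wooden picture frame 210 x 160 x 18, lying beyond the handle side of the press (bystander).
- flask: steel flask, 66 diameter, 215 tall, beyond the pod side of the press; origin under its centre (bystander).
- tape: roll of tape, 90 outer diameter, 24 high, lying behind the pod (far side from the robot) (bystander).
- driver: screwdriver lying along the left side of the pod (bystander).
- sander: cork sanding block 70 x 40 x 20, on the table near the handle's far end (bystander).
- brush: brush lying behind the press (far side from the robot) (bystander).

How it is judged (in metres and radians):
On the way, in this order (a step that is already met when the one before it is completed fails the run):
1. the dial is at its off stop, the lid still shut (value of joint dial below 0.08 rad and value of joint lid below 0.1 rad), for 0.2 s.
2. the lid is raised in line with the pointer (angle between the y axis of lid_handle and the y axis of pointer_tip, either way round below 0.08 rad and contact force between the fingers and lid_c1 above 3 N), for 0.2 s.
At the end, for the whole second after the job is handed in: The dial is within 0.1 rad of its off stop; the lid is within 0.08 rad of the pointer's angle and still (under 0.1 rad/s), held up by the gripper on the bar handle (contact over 3 N); the pointer tip has moved less than 12 mm and no bystander more than 30 mm (all of step 2 and value of joint dial below 0.1 rad and velocity of joint lid between -0.1 and 0.1 rad/s and distance of pointer_tip from where it was at the start of the episode below 0.012 m); the arm keeps its last pose, push and grip.
It fails at once if the lid is opened before the dial is off (value of joint lid above 0.1 rad and value of joint dial above 0.12 rad).
It fails at once if the pointer is shifted (distance of pointer_tip from where it was at the start of the episode above 0.012 m).
It fails at once if something else on the table is shifted by more than 3 cm (distance of any of frame, flask, tape, driver, sander, brush from where it was at the start of the episode above 0.03 m).
It also fails if it takes over 69 s, if anything falls off the work surface, if the arm or the gripper's body presses on something with over 40 N, if the wrist force passes 120 N, or if a joint passes its speed limit or range.

### The arm

A 6-joint arm with a two-finger parallel gripper is mounted at the origin on the work surface. World frame = base frame: x ahead of the robot, y to its left, z up, the work surface at z = 0. Lengths are in m, angles in degrees, forces in N, time in s.
With the tool pointing down it reaches from about 0.375 to 0.925 m from the base axis. Payload 5.7 kg.
Tool frame: the origin (TCP) lies at the very end of the fingers, on their centre line; the grasp point (between the pads) lies 19 mm behind it; x points along the fingers, y is the direction in which the jaws open and shut, and the axes are right-handed (so a half turn about x gives the same grasp; the last joint's range is limited). The gripper opens to 88 mm and grips with 3 to 60 N. Pads are 20 mm wide; open, the fingers measure 115 mm over their backs; the gripper's body (75 mm by 178 mm) begins 61 mm behind the grasp point.
Start: joints at [66.285, 20.558, 86.54, -0, 72.909, -6.595], TCP at [0.177, 0.573, 0.223] pointing down, gripper open.
Joint ranges: [-170.27, 170.27], [-57.76, 135], [12.27, 136.19], [-55.21, 235.2], [11.17, 155.16], [-170.74, 170.74]. Speed limits (degrees/s): [136.94, 136.94, 180, 180, 180, 180].

### API

Orientations are given as a 3x3 rotation matrix whose columns are the frame's x, y, z axes.
In Python, from bench import sense, viewer, robot gives the robot as it stands.
- The arm moves only by the tool apply_moves, never from a script. Its argument "steps" is text: rows parted by semicolons, each of 6 numbers parted by spaces: the shift along the world's x, y, z in mm, then the turn, a rotation vector about the world's x, y, z in degrees. In form: x y z ax ay az; .... A call has 1 to 8 rows; each row is the pose to reach, as a shift and turn from the pose measured when the call began; what a row does not reach only later rows make up. A row lasts 1/10 s, in which the tool goes at most 50 mm and 8.59 degrees, less where a joint would pass 70% of its speed; a pose out of reach is approached as far as the arm can. A call with a gripper value outside its range is refused whole. "hand" is the closure in counts, from 0 (fully open) to 255 (shut), set as the call begins (left out, the last holds). The fingers move at their own pace and stop on an object; the grip force is fixed at half the most. Time passes only in rows, so rows that repeat a pose let the fingers close. It gives the time, the measured TCP pose, the force and the opening at its end, in the units of the state.
- sense(): the state, without advancing time (a new reading comes with each control period).
- viewer.read_camera(name): name is "side" or "top" or "wrist"; returns (picture, depth): 384x512x3 uint8, blue, green, red; 384x512 float32, m along the optical axis (not along the pixel's ray), 0 where there is no reading.
- viewer.camera_info(name): a dict with "fovy" (degrees; the focal length in pixels is half the picture's height over the tangent of half this angle, whatever the lens; pixels are square), "cx", "cy" (the principal point, pixels), "extrinsics" (4x4, takes a point from camera to world coordinates); the wrist camera has in their place "tool_from_camera" (4x4, takes a point from camera to tool coordinates, whose origin is the TCP and whose axes are the tool frame's). Camera axes: x right, y down, z forward; pixel columns grow to the right and rows downward; lengths in m; the calibration is good to about 2 mm. A picture is of the moment at which its call begins: read the wrist's pose just before it. camera_info takes no time and is no camera call.
- robot.sign_off(): hands the job in, once; it reports no verdict.
The state is a dict: "t": time; "q": joint angles; "dq": joint speeds; "joint_efforts": joint torques, N m; "ee_pos": TCP position; "tool_rot": TCP orientation; "contact_force": force on the tool from outside, world axes, zero at the start; "torque": the same for the moment, N m; "opening": finger opening in m.
Only numpy, scipy, OpenCV 4.12 (cv2) and the standard library are available. Lean on these libraries where they do the work, as an engineer would, in place of code of your own. Each camera call takes 0.05 s, during which the arm holds its last target.

## Working session

There is one attempt and no reset: what is moved stays moved. The work goes in short steps, Python scripts to look and compute and a tool call to move; the robot and the scene stay as the last step left them, time stands still between calls to the robot, and variables do not carry over. Pictures are saved under pics/ and viewed, and the job is handed in when it is done.

Besides the shell and the picture viewer there is one more tool, called after "Request:" as a command line: name --argument value ..., lists and objects as JSON in quotes. apply_moves: Moves the arm, as the interface text tells. Its arguments: {"type":"object","properties":{"steps":{"type":"string"},"hand":{"type":"number"}},"required":["steps"]}

```bash
ls; mkdir -p pics
cat > h.py <<'E'
import numpy as np, cv2
from bench import sense, viewer, robot
def K(name):
    i=viewer.camera_info(name); f=192/np.tan(np.radians(i["fovy"])/2); return f,i["cx"],i["cy"],i
def ext(name,s=None):
    i=viewer.camera_info(name)
    if name!="wrist": return np.array(i["extrinsics"])
    T=np.eye(4);T[:3,:3]=s["tool_rot"];T[:3,3]=s["ee_pos"]
    return T@np.array(i["tool_from_camera"])
def ray(name,u,v,E):
    f,cx,cy,_=K(name); d=E[:3,:3]@np.array([(u-cx)/f,(v-cy)/f,1]); return E[:3,3],d
def onplane(name,u,v,z,E):
    o,d=ray(name,u,v,E); return o+d*(z-o[2])/d[2]
def cloud(name,dep,E):
    f,cx,cy,_=K(name); v,u=np.mgrid[:384,:512]
    P=np.stack([(u-cx)/f*dep,(v-cy)/f*dep,dep],-1); W=P@E[:3,:3].T+E[:3,3]; W[dep<=0]=np.nan; return W
E
python3 - <<'E'
from h import *
s=sense();print({k:np.round(v,3).tolist() for k,v in s.items()})
for n in ["side","top","wrist"]:
    s=sense();p,d=viewer.read_camera(n);cv2.imwrite(f"pics/{n}0.png",p);np.savez(f"{n}0.npz",p=p,d=d,E=ext(n,s));print(n,viewer.camera_info(n)["fovy"],np.round(ext(n,s),3).tolist(),(d>0).mean())
E
```

```text
pics
{'t': 0.0, 'q': [66.287, 20.596, 86.599, 0.001, 72.91, -6.593], 'dq': [0.004, -0.016, -0.034, 0.073, 0.039, 0.015], 'joint_efforts': [-0.001, -51.536, -27.074, 0.067, 0.035, -0.0], 'ee_pos': [0.176, 0.573, 0.222], 'tool_rot': [[-0.001, 0.294, 0.956], [-0.002, 0.956, -0.294], [-1.0, -0.002, -0.0]], 'contact_force': [-0.96, 0.516, 0.525], 'torque': [-0.002, -0.058, 0.034], 'opening': 0.088}
side 43.291524481630084 [[0.743, -0.51, 0.434, -0.107], [-0.669, -0.581, 0.463, -0.699], [0.016, -0.634, -0.773, 1.291], [0.0, 0.0, 0.0, 1.0]] 0.9961802164713541
top 42.53003140177052 [[0.001, -0.998, 0.066, 0.464], [-1.0, -0.001, 0.004, 0.018], [-0.004, -0.066, -0.998, 1.528], [0.0, 0.0, 0.0, 1.0]] 0.9957784016927084
wrist 68.51729676380886 [[0.294, 0.921, 0.256, 0.107], [0.956, -0.283, -0.081, 0.595], [-0.002, 0.269, -0.963, 0.383], [0.0, 0.0, 0.0, 1.0]] 0.99603271484375
```

View pics/side0.png

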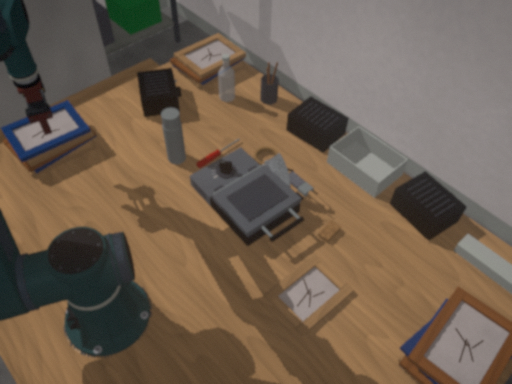

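View pics/top0.png

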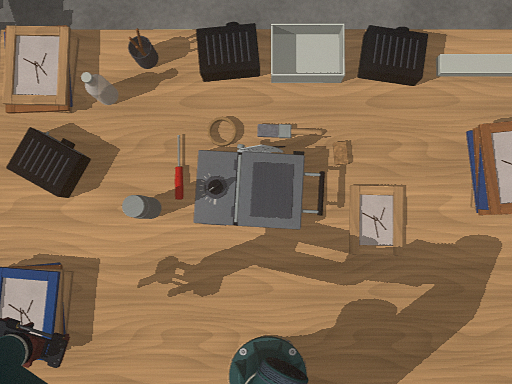

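View pics/wrist0.png

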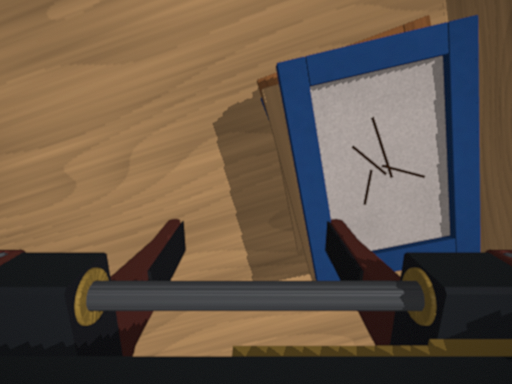

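The top view shows the press with its dial near (215,187), the lid around (272,190) and the handle near (321,193). The pointer is near (265,149), and the flask, tape, driver, brush, sander and frame sit around the press. I'll zoom in on both views.

Run:
```python
from h import *
t=np.load("top0.npz");s=np.load("side0.npz")
cv2.imwrite("pics/topz.png",cv2.resize(t["p"][115:245,180:340],(800,650-50),interpolation=cv2.INTER_CUBIC))
cv2.imwrite("pics/sidez.png",cv2.resize(s["p"][130:250,180:340],(800,600),interpolation=cv2.INTER_CUBIC))
W=cloud("top",t["d"],t["E"])
for u,v in [(215,187),(270,190),(321,175),(321,193),(321,212),(240,190),(200,215),(140,207),(340,153)]: print(u,v,np.round(W[v,u],3))
```

```text
215 187 [0.562 0.153 0.105]
270 190 [ 0.555 -0.006  0.086]
321 175 [ 0.6   -0.157  0.077]
321 193 [ 0.546 -0.155  0.089]
321 212 [ 0.491 -0.156  0.075]
240 190 [0.555 0.082 0.087]
200 215 [0.482 0.202 0.057]
140 207 [0.501 0.342 0.216]
340 153 [ 0.673 -0.222  0.022]
```

View pics/topz.png

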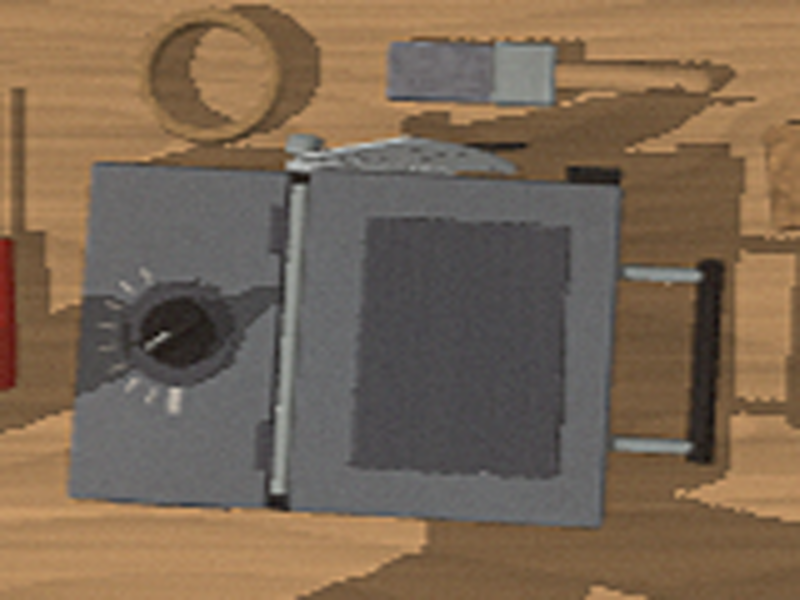

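View pics/sidez.png

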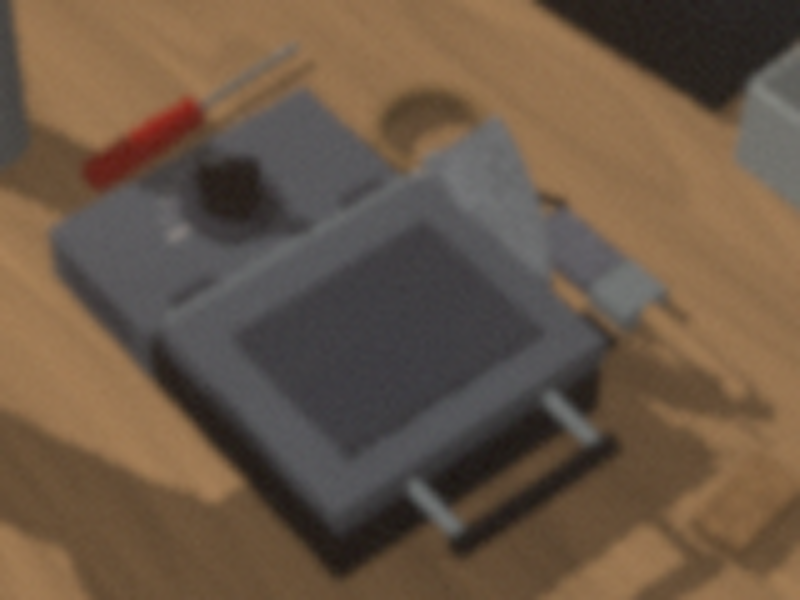

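```bash
cat > m.py <<'E'
from h import *
t=np.load("top0.npz");E=t["E"];p=t["p"];g=p.max(2).astype(int)
# handle bar mask
m=np.zeros(g.shape,bool);m[165:220,314:328]=g[165:220,314:328]<45
n,l,st,c=cv2.connectedComponentsWithStats(m.astype(np.uint8));k=1+np.argmax(st[1:,4]);print("bar",st[k],c[k])
v,u=np.where(l==k)
X=np.array([onplane("top",a,b,0.0765,E)[:2] for a,b in zip(u,v)]);mu=X.mean(0);w,V=np.linalg.eigh(np.cov(X.T));ax=V[:,1]*np.sign(V[0,1])
pr=(X-mu)@ax;print("bar mid",mu,"axis",ax,"yaw",np.arctan2(ax[1],ax[0]),"len",np.ptp(pr),"mid",mu+ax*(pr.max()+pr.min())/2, "wid",np.ptp((X-mu)@[-ax[1],ax[0]]))
# lid+pod region by height
W=cloud("top",t["d"],E)
for nm,lo,hi,xr in [("lid",.078,.095,(-.15,.08)),("pod",.052,.068,(.08,.25))]:
    mm=(W[...,2]>lo)&(W[...,2]<hi)&(W[...,0]>.4)&(W[...,0]<.72)&(W[...,1]>xr[0])&(W[...,1]<xr[1])
    r=cv2.minAreaRect(W[mm][:,:2].astype(np.float32)*1000);print(nm,r,mm.sum(), W[mm][:,2].mean())
# dial
mm=(W[...,2]>.092)&(W[...,2]<.115)&(W[...,0]>.5)&(W[...,0]<.62)&(W[...,1]>.1)&(W[...,1]<.2)
Q=W[mm];mq=Q[:,:2].mean(0);w,V=np.linalg.eigh(np.cov(Q[:,:2].T));print("dial",mm.sum(),mq,Q[:,2].mean(),"axis",np.degrees(np.arctan2(V[1,1],V[0,1])),2*np.sqrt(3*w))
E
python3 m.py
```

```text
bar [318 172   7  43 104] [321.25961538 191.90384615]
bar mid [ 0.54985258 -0.15708484] axis [ 0.9990601  -0.04334646] yaw -0.043360048053361785 len 0.12443886115860467 mid [ 0.54663117 -0.15694507] wid 0.01378878122268054
lid ((566.0989990234375, -35.13752746582031), (229.63621520996094, 250.44976806640625), 89.99768829345703) 4625 0.08588921953421537
pod ((566.9229125976562, 152.36029052734375), (130.50318908691406, 226.19818115234375), 86.49412536621094) 2637 0.06004661308454736
dial 72 [0.5653124  0.15660552] 0.10276125528100571 axis 128.63434017139554 [0.01459255 0.04080098]
```

Hold-up against the given sizes: bar to dial measures 314 mm (313 expected). Yaw is about -0.058. The dial's white end points at about 128.6°, so the dial stands about 0.84 rad from off. I'll lift clear of the flask and travel above the dial.

Request:
apply_moves --steps "0 0 50 0 0 0; 0 0 100 0 0 0; 20 -20 140 0 0 -5; 55 -60 140 0 0 -12; 90 -97 140 0 0 -20; 124 -133 140 0 0 -28; 158 -169 140 0 0 -34; 192 -206 140 0 0 -34" --hand 0

```text
t: 0.95
ee_pos: [0.367, 0.3677, 0.3619]
tool_rot: [[-0.001, 0.78, 0.626], [-0.001, 0.626, -0.78], [-1.0, -0.001, -0.0]]
contact_force: [1.0, 0.1, 0.8]
opening: 0.0879
```

Request:
apply_moves --steps "34 -36 0 0 0 0; 68 -73 0 0 0 0; 102 -109 0 0 0 0; 136 -146 0 0 0 0; 165 -177 0 0 0 0; 180 -195 0 0 0 0; 180 -195 0 0 0 0"

```text
t: 1.65
ee_pos: [0.5488, 0.17, 0.3611]
tool_rot: [[-0.002, 0.783, 0.623], [-0.002, 0.623, -0.783], [-1.0, -0.002, 0.0]]
contact_force: [0.7, 0.5, -0.2]
opening: 0.0879
```

Run:
```python
from h import *
s=sense();n="wrist";p,d=viewer.read_camera(n);E=ext(n,s);cv2.imwrite(f"pics/w1.png",p);np.savez("w1.npz",p=p,d=d,E=E)
print(s["t"],np.round(s["ee_pos"],4),np.round(s["tool_rot"],3).tolist())
f,cx,cy,_=K(n)
for P in [(.565,.157,.104),(.547,-.157,.0805)]:
    c=E[:3,:3].T@(np.array(P)-E[:3,3]);print(P,c[0]/c[2]*f+cx,c[1]/c[2]*f+cy)
```

```text
1.65 [0.5488 0.17   0.3611] [[-0.002, 0.783, 0.623], [-0.002, 0.623, -0.783], [-1.0, -0.002, 0.0]]
(0.565, 0.157, 0.104) 258.11226618907494 176.84317101217906
(0.547, -0.157, 0.0805) 142.66843916766382 299.6876133855746
```

View pics/w1.png

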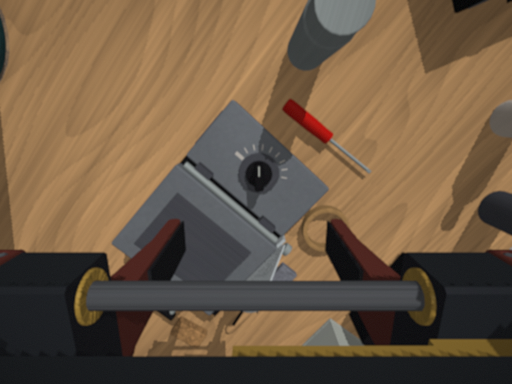

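The wrist view shows the dial at about (259,173) with its white line up. That matches the predicted (258,177), and the bar runs square to the jaws. I'll refine the centre and angle from this view.

Run:
```python
from h import *
t=np.load("w1.npz");E=t["E"];p=t["p"]
cv2.imwrite("pics/w1z.png",cv2.resize(p[130:220,200:320],(800,600),interpolation=cv2.INTER_CUBIC))
W=cloud("wrist",t["d"],E)
mm=(W[...,2]>.095)&(W[...,2]<.112)&(W[...,0]>.5)&(W[...,0]<.62)&(W[...,1]>.1)&(W[...,1]<.2)
v,u=np.where(mm)
r=cv2.minAreaRect(np.float32([onplane("wrist",a,b,.104,E)[:2]*1000 for a,b in zip(u,v)]));print("bar top",r,len(u),W[mm][:,2].mean(),u.mean(),v.mean())
mm=(W[...,2]>.052)&(W[...,2]<.067)&(W[...,0]>.4)&(W[...,0]<.72)&(W[...,1]>.09)&(W[...,1]<.25)
print("pod",cv2.minAreaRect(W[mm][:,:2].astype(np.float32)*1000))
```

```text
bar top ((567.388427734375, 156.27630615234375), (12.307212829589844, 40.454803466796875), 38.553428649902344) 238 0.10277455559985191 259.02100840336135 178.0924369747899
pod ((568.2969970703125, 155.33843994140625), (130.5252685546875, 224.62095642089844), 89.91972351074219)
```

View pics/w1z.png

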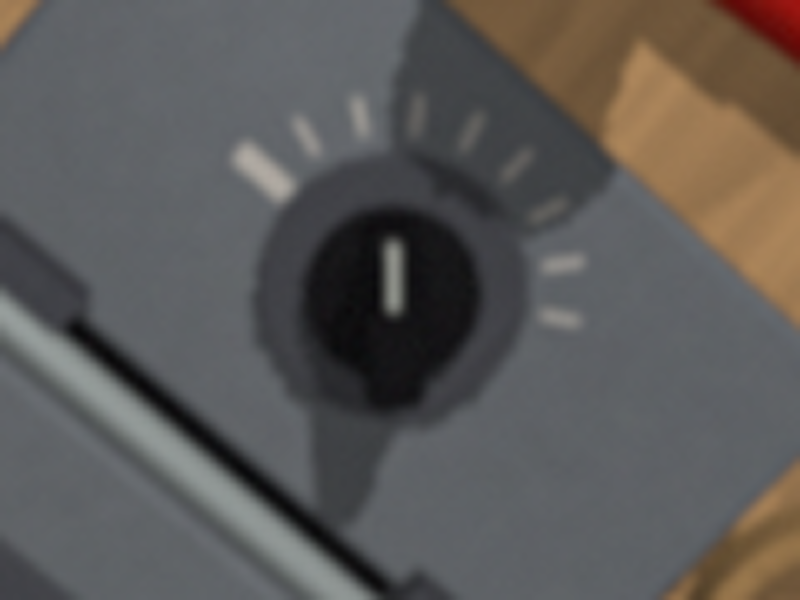

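The centre is at (0.567, 0.156) with the jaws already aligned. Descending.

Request:
apply_moves --steps "18 -14 -45 0 0 0; 18 -14 -90 0 0 0; 18 -14 -135 0 0 0; 18 -14 -180 0 0 0; 18 -14 -220 0 0 0; 18 -14 -250 0 0 0; 18 -14 -270 0 0 0; 18 -14 -281 0 0 0"

```text
t: 2.5
ee_pos: [0.5631, 0.1588, 0.0784]
tool_rot: [[-0.006, 0.781, 0.625], [-0.001, 0.625, -0.781], [-1.0, -0.005, -0.003]]
contact_force: [-0.1, -0.5, -0.5]
opening: 0.0875
```

Request:
apply_moves --steps "0 0 0 0 0 0; 0 0 0 0 0 0; 0 0 0 0 0 0; 0 0 0 0 0 0; 0 0 0 0 0 0; 0 0 0 0 0 0; 0 0 0 0 0 0; 0 0 0 0 0 0" --hand 255

```text
t: 3.3
ee_pos: [0.5632, 0.1587, 0.0785]
tool_rot: [[-0.006, 0.781, 0.624], [-0.001, 0.624, -0.781], [-1.0, -0.005, -0.003]]
contact_force: [0.2, -0.3, 0.3]
opening: 0.0271
```

Request:
apply_moves --steps "4 -3 0 0 0 0; 4 -3 0 0 0 0; 4 -3 0 0 0 0; 4 -3 0 0 0 0; 4 -3 0 0 0 0"

```text
t: 3.8
ee_pos: [0.5673, 0.155, 0.0785]
tool_rot: [[-0.006, 0.781, 0.625], [-0.002, 0.625, -0.781], [-1.0, -0.006, -0.002]]
contact_force: [-0.5, -5.7, 1.6]
opening: 0.0138
```

Gripped at 13.8 mm, which matches the 14 mm bar. Turning anticlockwise.

Request:
apply_moves --steps "0 0 0 0 0 7; 0 0 0 0 0 14; 0 0 0 0 0 21; 0 0 0 0 0 28; 0 0 0 0 0 35; 0 0 0 0 0 41; 0 0 0 0 0 46; 0 0 0 0 0 48"

```text
t: 4.6
ee_pos: [0.5677, 0.1556, 0.0785]
tool_rot: [[-0.002, 0.056, 0.998], [-0.004, 0.998, -0.056], [-1.0, -0.005, -0.001]]
contact_force: [1.4, -0.6, 0.7]
opening: 0.0135
```

Run:
```python
from h import *
s=sense();print(s["t"],s["ee_pos"],np.degrees(np.arctan2(s["tool_rot"][1][1],s["tool_rot"][0][1])),s["torque"],s["contact_force"],s["q"])
```

```text
4.6 [0.5676976  0.15561064 0.07848986] 86.79383711176595 [ 0.03724573 -0.06798921 -0.17725814] [ 1.42206852 -0.63939869  0.72650268] [  8.76217649  28.9456303   96.21613991  -0.29079964  54.96617474
 -77.86428732]
```

Request:
apply_moves --steps "0 0 0 0 0 2; 0 0 0 0 0 4; 0 0 0 0 0 4; 0 0 0 0 0 4"

```text
t: 5.0
ee_pos: [0.5675, 0.1556, 0.0785]
tool_rot: [[-0.002, -0.012, 1.0], [-0.004, 1.0, 0.012], [-1.0, -0.004, -0.002]]
contact_force: [-1.1, -2.3, 1.3]
opening: 0.0146
```

Run:
```python
from h import *
s=sense();print(s["t"],s["ee_pos"],np.degrees(np.arctan2(s["tool_rot"][1][1],s["tool_rot"][0][1])),s["torque"],s["contact_force"])
```

```text
5.0 [0.56749612 0.15563595 0.07848891] 90.67570246114356 [-0.42767306  0.22117335 -0.8404413 ] [-1.12685451 -2.32287237  1.32488929]
```

The moment is -0.84 N m against the turn and the jaws are being prised apart, so the dial is at its stop. I'll release and rise.

Request:
apply_moves --steps "0 0 0 0 0 -4; 0 0 0 0 0 -4; 0 0 0 0 0 -4; 0 0 0 0 0 -4; 0 0 0 0 0 -4; 0 0 0 0 0 -4" --hand 120

```text
t: 5.6
ee_pos: [0.5675, 0.1557, 0.0785]
tool_rot: [[-0.002, 0.057, 0.998], [-0.004, 0.998, -0.057], [-1.0, -0.004, -0.002]]
contact_force: [0.3, -0.1, 0.5]
opening: 0.0463
```

Request:
apply_moves --steps "0 0 20 0 0 0; 0 0 60 0 0 0; 0 0 110 0 0 0; 0 0 160 0 0 0; 0 0 200 0 0 0; 0 0 240 0 0 0; 0 0 240 0 0 0"

```text
t: 6.3
ee_pos: [0.5707, 0.1563, 0.3251]
tool_rot: [[0.009, 0.057, 0.998], [-0.002, 0.998, -0.057], [-1.0, -0.002, 0.01]]
contact_force: [0.5, 0.2, -0.3]
opening: 0.0461
```

Run:
```python
from h import *
s=sense();n="wrist";p,d=viewer.read_camera(n);E=ext(n,s);cv2.imwrite(f"pics/w2.png",p);np.savez("w2.npz",p=p,d=d,E=E)
cv2.imwrite("pics/w2z.png",cv2.resize(p[100:340,100:420],(800,600),interpolation=cv2.INTER_CUBIC))
print(s["t"],np.round(s["ee_pos"],4),np.round(s["tool_rot"],3).tolist(),s["q"],s["opening"])
```

```text
6.3 [0.5707 0.1563 0.3251] [[0.009, 0.057, 0.998], [-0.002, 0.998, -0.057], [-1.0, -0.002, 0.01]] [  8.76322243  15.39264237  79.56754078  -0.21024453  84.52682825
 -77.94340292] 0.04605994223901641
```

View pics/w2.png

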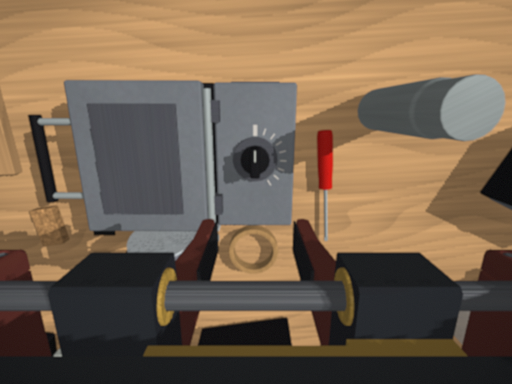

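The dial's white line at (255,155) now points to the wide white mark at (255,130), so it is off. Next I'll flip the tool half a turn, so that the wrist camera faces the quadrant's outer side, while moving beside it.

Request:
apply_moves --steps "10 -20 10 0 0 -8; 20 -40 20 0 0 -16; 30 -60 20 0 0 -24; 40 -80 20 0 0 -32; 50 -100 20 0 0 -40; 60 -120 20 0 0 -48; 70 -140 20 0 0 -56; 80 -150 20 0 0 -64"

```text
t: 7.15
ee_pos: [0.6488, 0.0044, 0.3395]
tool_rot: [[-0.004, 0.925, 0.38], [-0.006, 0.38, -0.925], [-1.0, -0.006, 0.004]]
contact_force: [0.4, 0.1, 0.5]
opening: 0.0469
```

Request:
apply_moves --steps "10 -20 0 0 0 -8; 20 -30 0 0 0 -16; 20 -30 0 0 0 -24; 20 -30 0 0 0 -32; 20 -30 0 0 0 -40; 20 -30 0 0 0 -48; 20 -30 0 0 0 -56; 20 -30 0 0 0 -64"

```text
t: 7.95
ee_pos: [0.6679, -0.0255, 0.337]
tool_rot: [[-0.011, 0.743, -0.669], [0.002, -0.669, -0.743], [-1.0, -0.009, 0.006]]
contact_force: [-0.2, 0.9, 0.2]
opening: 0.0462
```

Request:
apply_moves --steps "0 0 0 0 0 -8; 0 0 0 0 0 -16; 0 0 0 0 0 -24; 0 0 0 0 0 -32; 0 0 0 0 0 -40; 0 0 0 0 0 -48; 0 0 0 0 0 -52; 0 0 0 0 0 -52"

```text
t: 8.75
ee_pos: [0.667, -0.0254, 0.3348]
tool_rot: [[-0.009, -0.07, -0.998], [0.01, -0.998, 0.07], [-1.0, -0.009, 0.009]]
contact_force: [-0.5, 0.7, -0.1]
opening: 0.0466
```

Run:
```python
from h import *
s=sense();n="wrist";p,d=viewer.read_camera(n);E=ext(n,s);cv2.imwrite(f"pics/w3.png",p);np.savez("w3.npz",p=p,d=d,E=E)
print(s["t"],np.round(s["ee_pos"],4),np.round(s["tool_rot"],3).tolist(),s["q"],s["opening"])
```

```text
8.75 [ 0.667  -0.0254  0.3348] [[-0.009, -0.07, -0.998], [0.01, -0.998, 0.07], [-1.0, -0.009, 0.009]] [-8.38888861 22.55132678 67.78171776  0.49428713 90.23225443 85.61849507] 0.04660873383238346
```

View pics/w3.png

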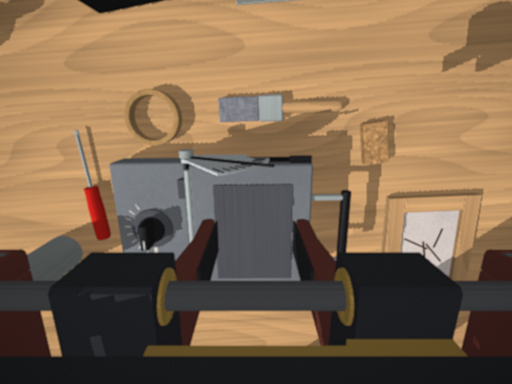

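The pointer is visible as a black line from the hinge at about (187,156) to its tip at about (273,163). I'll match the tip's position against its 150 mm circle about the hinge, in two views.

```bash
cat > g.py <<'E'
from h import *
D=np.array([.5675,.1558]);H=np.array([.547,-.157])
def frame(D=D,H=H):
    y=(D-H)/np.linalg.norm(D-H);x=np.array([y[1],-y[0]]);O=(D-158*y/1000+H+155*y/1000)/2;return x,y,O
def pw(px,py,pz):
    x,y,O=frame();w=O+px*x+py*y;return np.array([w[0],w[1],pz])
def proj(n,P,E):
    f,cx,cy,_=K(n);c=E[:3,:3].T@(P-E[:3,3]);return np.array([c[0]/c[2]*f+cx,c[1]/c[2]*f+cy])
def arm(r,th,px=.1205): return pw(px,.09-r*np.cos(th),.0725+r*np.sin(th))
E
python3 - <<'E'
from g import *
x,y,O=frame();print("yaw",np.arctan2(x[1],x[0]),O,np.linalg.norm(D-H))
w=np.load("w3.npz");t=np.load("top0.npz")
for th in np.arange(.35,.85,.05): print(round(th,2),proj("wrist",arm(.15,th),w["E"]).round(1),proj("top",arm(.15,th),t["E"]).round(1))
print("hinge",proj("wrist",arm(0,0),w["E"]),proj("wrist",pw(.1105,.09-.174,.0725),w["E"]),"bar",proj("wrist",pw(.065,-.155,.0805),w["E"]))
a=cv2.resize(w["p"][140:190,170:290],(800,333),interpolation=cv2.INTER_CUBIC)
b=cv2.resize(t["p"][135:165,230:320],(800,267),interpolation=cv2.INTER_CUBIC)
cv2.imwrite("pics/tip.png",np.vstack([a,b]))
E
```

```text
yaw -0.06544349581499993 [ 0.5571519  -0.00209679] 0.3134710353445753
0.35 [282.4 162.6] [289.3 147.6]
0.4 [280.7 163.5] [288.5 147.2]
0.45 [278.7 164.5] [287.5 146.8]
0.5 [276.4 165.5] [286.4 146.3]
0.55 [273.7 166.5] [285.2 145.9]
0.6 [270.6 167.5] [283.9 145.5]
0.65 [267.2 168.4] [282.4 145. ]
0.7 [263.4 169.4] [280.8 144.6]
0.75 [259.2 170.4] [279.1 144.2]
0.8 [254.6 171.4] [277.3 143.7]
hinge [186.07041058 156.8596648 ] [301.23583306 163.10056824] bar [347.31692452 193.35787939]
```

View pics/tip.png

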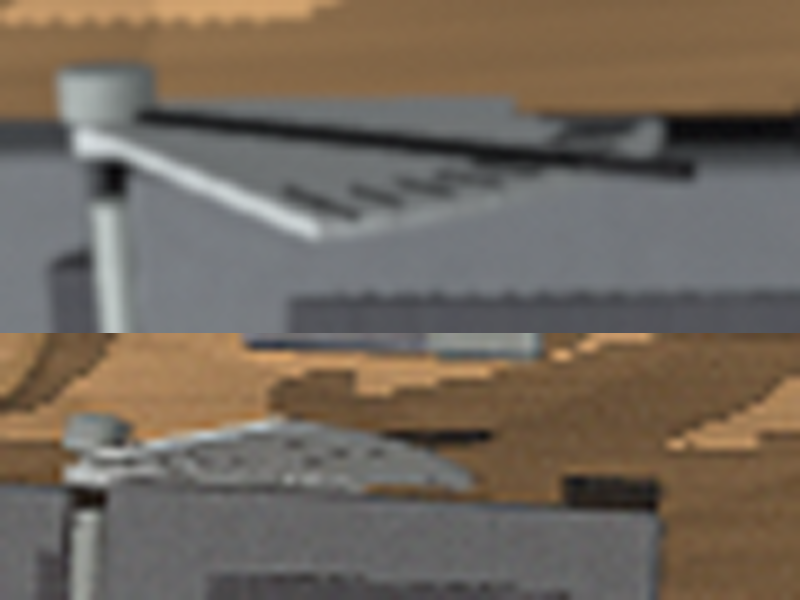

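The two views agree: the tip at wrist column 274.2 gives 0.54 rad and at top column 285.5 gives 0.54 rad. The bar end also falls where predicted. Moving above the handle.

Request:
apply_moves --steps "-30 -33 0 0 0 0; -60 -66 -10 0 0 0; -90 -100 -40 0 0 0; -115 -125 -80 0 0 0; -120 -132 -120 0 0 0; -120 -132 -160 0 0 0; -120 -132 -165 0 0 0; -120 -132 -165 0 0 0"

```text
t: 9.6
ee_pos: [0.5464, -0.157, 0.1693]
tool_rot: [[-0.011, -0.067, -0.998], [0.011, -0.998, 0.067], [-1.0, -0.01, 0.012]]
contact_force: [0.6, -0.5, 0.6]
opening: 0.0466
```

Run:
```python
from g import *
s=sense();n="wrist";p,d=viewer.read_camera(n);E=ext(n,s);np.savez("w4.npz",p=p,d=d,E=E)
print(s["t"],np.round(s["ee_pos"],4),np.round(s["tool_rot"],3).tolist(),s["q"],s["opening"])
q=p.copy()
for px in (-.065,0,.065):
    a=proj(n,pw(px,-.155,.0725),E);print(a);cv2.circle(q,tuple(int(round(c)) for c in a),2,(0,255,0),-1)
cv2.imwrite(f"pics/w4.png",q)
```

```text
9.6 [ 0.5464 -0.157   0.1693] [[-0.011, -0.067, -0.998], [0.011, -0.998, 0.067], [-1.0, -0.01, 0.012]] [-23.22339104  21.46832417  93.48132183   0.37902365  65.87517258
  70.43789961] 0.046632245155645374
[255.53876205 254.23485741]
[255.50538899 192.72455888]
[255.46717431 122.29062552]
```

View pics/w4.png

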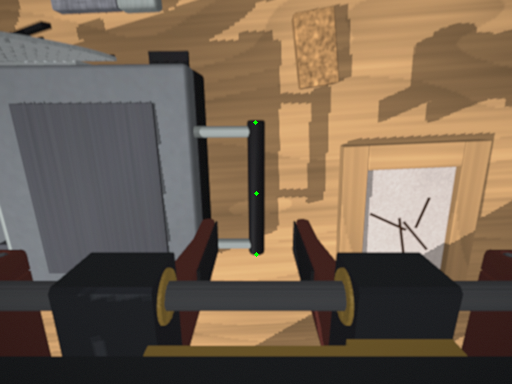

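The bar runs from (256,122) to (256,254), exactly on the predicted points and centred between the fingers. I'll descend and grip.

Request:
apply_moves --steps "0 0 -40 0 0 0; 0 0 -75 0 0 0; 0 0 -100 0 0 0; 0 0 -113 0 0 0; 0 0 -116 0 0 0; 0 0 -116 0 0 0; 0 0 -116 0 0 0"

```text
t: 10.35
ee_pos: [0.5494, -0.1579, 0.0566]
tool_rot: [[-0.005, -0.066, -0.998], [0.009, -0.998, 0.066], [-1.0, -0.008, 0.005]]
contact_force: [0.1, 0.4, -0.7]
opening: 0.0466
```

Request:
apply_moves --steps "0 0 0 0 0 0; 0 0 0 0 0 0; 0 0 0 0 0 0; 0 0 0 0 0 0; 0 0 0 0 0 0; 0 0 0 0 0 0; 0 0 0 0 0 0; 0 0 0 0 0 0" --hand 255

```text
t: 11.15
ee_pos: [0.5495, -0.1568, 0.0568]
tool_rot: [[-0.005, -0.067, -0.998], [0.01, -0.998, 0.066], [-1.0, -0.01, 0.005]]
contact_force: [0.7, 4.9, 4.2]
opening: 0.0156
```

```bash
cat > plan.py <<'E'
# rows for lid angles from current grip: handle path about the hinge, tool tilted by f*th about -press x
from g import *
import sys
from scipy.spatial.transform import Rotation as R
th0,f=float(sys.argv[1]),float(sys.argv[2]);ths=[float(a) for a in sys.argv[3:]]
s=sense();x,y,O=frame();X=np.r_[x,0];Rt=np.array(s["tool_rot"])
g=.019*-Rt[:,0]
B=lambda th:arm(.245,th,0)
print("now TCP",s["ee_pos"].round(4),"grasp pt",(s["ee_pos"]+g).round(4),"bar",B(th0).round(4),"q",s["q"].round(1),"F",s["contact_force"].round(1),"open",s["opening"])
for th in ths:
    rv=-X*(th-th0)*f
    g2=R.from_rotvec(rv).apply(g); d=B(th)-B(th0)-(g2-g)
    print(th,(d*1000).round(0),np.degrees(rv).round(1))
E
python3 plan.py 0 1 .07 .14 .21 .28 .35 .42 .48 .54
```

```text
now TCP [ 0.5495 -0.1568  0.0568] grasp pt [ 0.5496 -0.157   0.0758] bar [ 0.547  -0.1568  0.0725] q [-23.1  29.7  99.2   0.6  51.6  70.3] F [0.7 4.9 4.2] open 0.015551994550720143
0.07 [-0. -1. 17.] [-4.   0.3 -0. ]
0.14 [-0. -0. 34.] [-8.   0.5 -0. ]
0.21 [ 0.  1. 51.] [-12.    0.8  -0. ]
0.28 [ 0.  4. 68.] [-16.   1.  -0.]
0.35 [ 1.  8. 85.] [-20.    1.3  -0. ]
0.42 [  1.  14. 101.] [-24.    1.6  -0. ]
0.48 [  1.  19. 115.] [-27.4   1.8  -0. ]
0.54 [  2.  25. 129.] [-30.9   2.   -0. ]
```

Gripped at 15.6 mm on the 16 mm bar. I'll lift the first part along the arc, tilting with the lid.

Request:
apply_moves --steps "0 0 9 -2 0 0; 0 -1 17 -4 0.3 0; 0 -1 25 -6 0.4 0; 0 0 34 -8 0.5 0; 0 1 42 -10 0.7 0; 0 1 51 -12 0.8 0; 0 1 51 -12 0.8 0"

```text
t: 11.85
ee_pos: [0.5496, -0.1548, 0.1076]
tool_rot: [[-0.018, -0.064, -0.998], [-0.198, -0.978, 0.066], [-0.98, 0.199, 0.005]]
contact_force: [2.5, 0.5, -7.0]
opening: 0.0152
```

```bash
python3 plan.py .21 1 .21 .25 .30 .35 .40 .45 .5 .54
```

```text
now TCP [ 0.5496 -0.1548  0.1076] grasp pt [ 0.5499 -0.1511  0.1262] bar [ 0.5474 -0.1514  0.1236] q [-15.2  25.5  98.8 -13.9  54.5  86.6] F [ 2.5  0.5 -7. ] open 0.015243245158735342
0.21 [0. 0. 0.] [-0.  0. -0.]
0.25 [ 0.  1. 10.] [-2.3  0.1 -0. ]
0.3 [ 0.  4. 22.] [-5.1  0.3 -0. ]
0.35 [ 0.  7. 34.] [-8.   0.5 -0. ]
0.4 [ 1. 10. 45.] [-10.9   0.7  -0. ]
0.45 [ 1. 15. 57.] [-13.7   0.9  -0. ]
0.5 [ 1. 19. 68.] [-16.6   1.1  -0. ]
0.54 [ 2. 24. 77.] [-18.9   1.2  -0. ]
```

The lid is following (load about 7 N) and joint 4 stays well inside its range. I'll continue to 0.54 rad.

Request:
apply_moves --steps "0 1 10 -2.3 0.1 0; 0 4 22 -5.1 0.3 0; 0 7 34 -8 0.5 0; 1 10 45 -10.9 0.7 0; 1 15 57 -13.7 0.9 0; 1 19 68 -16.6 1.1 0; 2 24 77 -18.9 1.2 0; 2 24 77 -18.9 1.2 0"

```text
t: 12.65
ee_pos: [0.551, -0.1307, 0.1839]
tool_rot: [[-0.039, -0.054, -0.998], [-0.506, -0.86, 0.066], [-0.862, 0.507, 0.007]]
contact_force: [0.5, -4.7, -7.2]
opening: 0.0155
```

```bash
python3 plan.py .54 1 .54
python3 - <<'E'
from g import *
for n in ["top","side","wrist"]:
    s=sense();p,d=viewer.read_camera(n);E=ext(n,s);np.savez(n+"5.npz",p=p,d=d,E=E);cv2.imwrite(f"pics/{n}5.png",p)
    print(n,"tip",proj(n,arm(.15,.54),E).round(1),"rib",proj(n,arm(.158,.54,.113),E).round(1),proj(n,arm(.19,.54,.113),E).round(1))
t=np.load("top5.npz")["p"];cv2.imwrite("pics/top5z.png",cv2.resize(t[115:245,180:340],(800,600),interpolation=cv2.INTER_CUBIC))
E
```

```text
now TCP [ 0.551  -0.1307  0.1839] grasp pt [ 0.5517 -0.1211  0.2003] bar [ 0.5493 -0.122   0.1985] q [ -0.7  23.7  96.3 -33.5  66.3 108.5] F [ 0.5 -4.7 -7.2] open 0.015523092362529245
0.54 [0. 0. 0.] [-0.  0. -0.]
top tip [285.5 146. ] rib [287.8 148.6] [298.  148.3]
side tip [293.1 171.1] rib [292.9 172.6] [299.2 174.4]
wrist tip [44.7 11.6] rib [65.4 30.3] [135.2  30.2]
```

View pics/top5z.png

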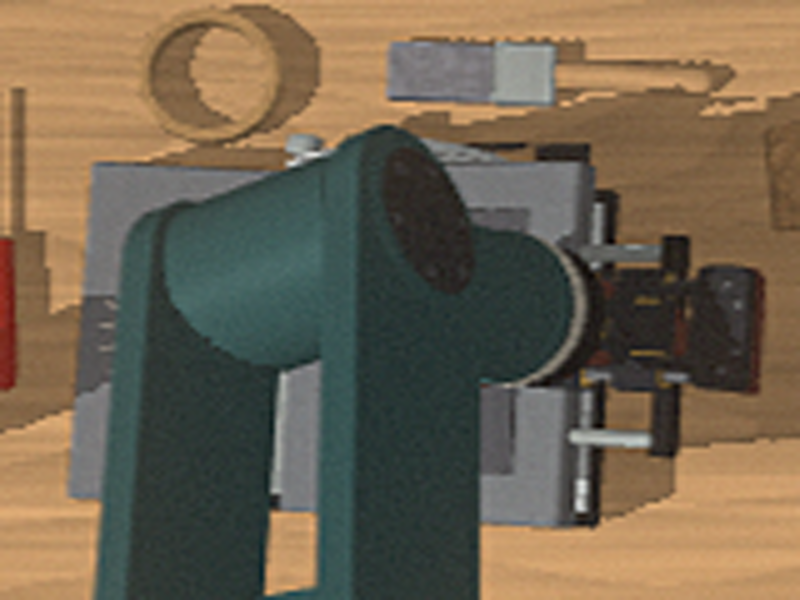

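View pics/wrist5.png

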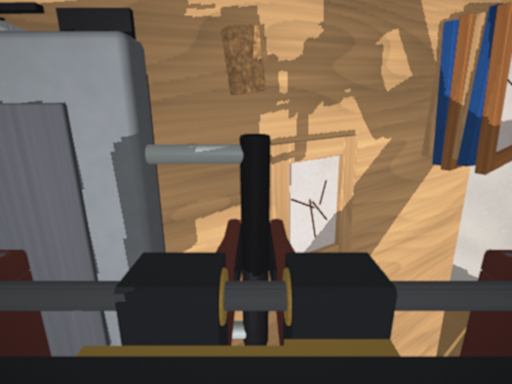

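The top view shows the pointer tip at (285.4,146.6), so it has not moved. The rib is at columns 287.4 to 298, against 287.8 to 298.0 predicted for 0.54 rad. For an independent check I'll fit the lid's plane from depth.

Run:
```python
from g import *
x,y,O=frame()
for n in ["wrist","top"]:
    w=np.load(n+"5.npz");W=cloud(n,w["d"],w["E"])
    px=(W[...,:2]-O)@x;py=(W[...,:2]-O)@y;z=W[...,2]
    # expected lid top band
    e=z-(.0725+(.09-py)*np.tan(.54)+.0125/np.cos(.54))
    m=(abs(px)<.105)&(py<.07)&(py>-.06)&(abs(e)<.02)
    A=np.c_[py[m],px[m],np.ones(m.sum())];c=np.linalg.lstsq(A,z[m],rcond=None)[0]
    print(n,m.sum(),"lid angle",np.arctan(-c[0]),"cross slope",c[1],"resid",np.std(z[m]-A@c))
s=sense();print(s["t"],np.abs(s["dq"]).max(),s["ee_pos"].round(4),s["contact_force"].round(1),s["opening"])
```

```text
wrist 30532 lid angle 0.47148849682076915 cross slope -0.00865297295245912 resid 0.0012946587648653177
top 703 lid angle 0.5103098093574466 cross slope -0.0007166914358132104 resid 0.0031746462828354397
12.8 0.43443734108928383 [ 0.5509 -0.1311  0.1833] [ 2.  -2.8 -8.6] 0.015102066145077985
```

Request:
apply_moves --steps "0 0 0 0 0 0; 0 0 0 0 0 0; 0 0 0 0 0 0; 0 0 0 0 0 0; 0 0 0 0 0 0; 0 0 0 0 0 0"

```text
t: 13.4
ee_pos: [0.5509, -0.1311, 0.1833]
tool_rot: [[-0.039, -0.055, -0.998], [-0.503, -0.862, 0.068], [-0.863, 0.505, 0.006]]
contact_force: [0.9, -3.3, -8.2]
opening: 0.015
```

The depth fit (0.47 to 0.51) disagrees with the kinematics (0.54). I'll check for slip with the bar's own depth and an unbiased lid region.

Run:
```python
from g import *
x,y,O=frame()
s=sense()
w=np.load("wrist5.npz");W=cloud("wrist",w["d"],w["E"])
def pf(P): return np.c_[(P[:,:2]-O)@x,(P[:,:2]-O)@y,P[:,2]]*1000
for nm,sl in [("bar",np.s_[140:220,250:262]),("stem",np.s_[150:158,160:230]),("lid right",np.s_[60:230,105:120]),("lid mid",np.s_[120:230,40:60]),("lid left",np.s_[120:230,5:20]),("rib",np.s_[12:26,62:130])]:
    P=pf(W[sl].reshape(-1,3));P=P[~np.isnan(P[:,0])];m=np.median(P,0)
    a=m[1]-90; r=np.hypot(a,m[2]-72.5); print(nm,m.round(1),"r",r.round(1),"ang",np.arctan2(m[2]-72.5,-a).round(3))
P=pf(W[120:230,5:120].reshape(-1,3));P=P[~np.isnan(P[:,0])]
c=np.linalg.lstsq(np.c_[P[:,1],P[:,0],np.ones(len(P))],P[:,2],rcond=None)[0];print("lid plane ang",np.arctan(-c[0]),"cross",c[1],"py range",np.ptp(P[:,1]))
print("z of plane at hinge",c[0]*90+c[2])
# same in camera E: tilt of tool
Rt=np.array(s["tool_rot"]);print("tool tilt",np.arctan2(-Rt[1,0],-Rt[2,0]))
t=np.load("top5.npz");Wt=cloud("top",t["d"],t["E"])
for nm,sl in [("top lid right",np.s_[205:225,292:296]),("top lid left",np.s_[205:225,240:262]),("bar low",np.s_[203:212,311:315])]:
    P=pf(Wt[sl].reshape(-1,3));m=np.median(P,0);a=m[1]-90;print(nm,m.round(1),"r",np.hypot(a,m[2]-72.5).round(1),"ang",np.arctan2(m[2]-72.5,-a).round(3))
```

```text
bar [  44.5 -117.4  202.8] r 245.0 ang 0.561
stem [ 57.2 -92.8 184.6] r 214.4 ang 0.55
lid right [ 62.6 -57.  172.7] r 177.9 ang 0.598
lid mid [ 48.7 -29.6 160. ] r 148.2 ang 0.631
lid left [ 48.6 -14.3 151. ] r 130.6 ang 0.646
rib [117.7 -58.  161.3] r 172.6 ang 0.541
lid plane ang 0.4539105048790347 cross 0.010121153787640669 py range 55.51580039854413
z of plane at hinge 100.36155530708697
tool tilt 0.5277457785084883
top lid right [-70.7 -71.9 169.2] r 188.5 ang 0.538
top lid left [-83.3  34.7 629.5] r 559.7 ang 1.472
bar low [nan nan nan] r nan ang nan
```

Run:
```python
from g import *
x,y,O=frame()
w=np.load("wrist5.npz");E=w["E"];W=cloud("wrist",w["d"],E);p=w["p"]
cv2.imwrite("pics/w5z.png",cv2.resize(p[0:60,0:160],(800,300),interpolation=cv2.INTER_CUBIC))
g=p.max(2);m=np.zeros(g.shape,bool);m[0:20,0:50]=g[0:20,0:50]<50
v,u=np.where(m);print("tip u",u.max(),v.min(),v.max())
X=np.r_[x,0]
for nm,uu,vv,px in [("pointer",u.max()-8,8,.1205),("pointer tip",u.max(),8,.1205)]:
    P=W[vv-1:vv+2,uu-2:uu+1].reshape(-1,3);print(nm,P[:,2].round(3), ((P[:,:2]-O)@y).round(3))
    o,d=ray("wrist",uu,vv,E);t=(px-np.dot(o[:2]-O,x))/np.dot(d[:2],x);q=o+t*d;a=(q[:2]-O)@y-.09;print(q,"r",np.hypot(a,q[2]-.0725),"ang",np.arctan2(q[2]-.0725,-a))
s=sense();print(s["t"],np.abs(s["dq"]).max(),s["ee_pos"].round(4))
```

```text
tip u 43 3 19
pointer [0.153 0.152 0.153 0.152 0.152 0.153 0.152 0.152 0.152] [-0.035 -0.035 -0.036 -0.035 -0.035 -0.036 -0.035 -0.035 -0.035]
[ 0.67506873 -0.04545668  0.1530997 ] r 0.14919967513701302 ang 0.5706909775514243
pointer tip [0.15  0.148 0.148 0.15  0.149 0.149 0.15  0.15  0.148] [-0.038 -0.038 -0.038 -0.038 -0.038 -0.038 -0.037 -0.038 -0.038]
[ 0.67487282 -0.04844599  0.15487749] r 0.1526810970174567 ang 0.5698901394726656
13.4 0.09471196218665014 [ 0.5509 -0.1311  0.1833]
```

View pics/w5z.png

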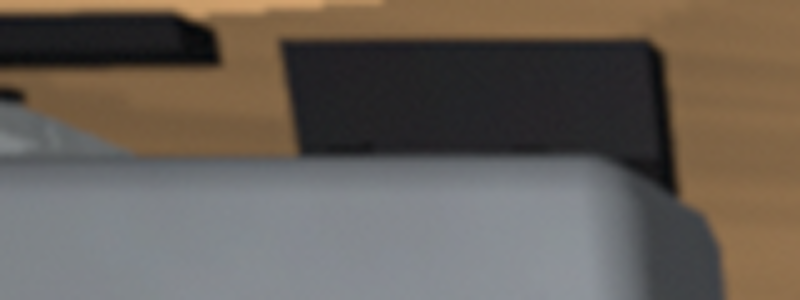

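The same depth method puts the pointer at about 0.54 and the lid's rib at about 0.53 rad, well inside the 0.08 tolerance. The lid is still and gripped, so I'll hand in.

Run:
```python
from bench import sense,robot
print(robot.sign_off()); s=sense();print(s["t"],s["ee_pos"],s["contact_force"],s["opening"])
```

```text
the job is handed in; nothing more can be done
None
the job is handed in; nothing more can be done
```

The job is handed in. I turned the heat dial to its off stop with the lid shut, then lifted the lid by its bar handle to the pointer and was holding it there at hand-in, about 13.5 s in. Hand-in reports no verdict.

- **Dial:** I turned it about 49° anticlockwise from 0.84 rad, until the moment against the turn reached 0.84 N m. The wrist view then showed its white line on the wide off mark.
- **Pointer angle:** the wrist and top views both put it at 0.54 rad. In the last pictures its tip had not moved.
- **Lid angle:** from the arm's position, the bar, the stem and the rib it is about 0.53–0.54 rad.
- **Hold:** the jaws were still closed on the bar at 15 mm, with about 9 N of load. The arm was practically still over the last 0.6 s.
- **Checks that disagreed:**
  - Direct plane fits to the lid's depth gave lower angles: 0.45–0.47 rad from the wrist camera and 0.51 from the top. A single spot near the lid's edge in the top view gave 0.47. I trusted the position-based values over these; the lowest of them, 0.45, would miss the 0.08 rad tolerance.
  - One ray-cast of the pointer gave 0.57 rad, which is still within tolerance.
- **Bystanders:** the tape, brush and sander, and what was visible of the driver, looked unmoved in the last top view. I did not measure any of the bystanders, nor look at the frame and flask in the top view.

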